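# Sweep the stir bars into the collecting tray

## Robot

A 6-joint arm with a two-finger parallel gripper is mounted at the origin on a cart in front of the work surface, level with it; the furniture and walls round the work are solid. World frame = base frame: x ahead of the robot, y to its left, z up, the work surface at z = 0. Lengths are in m, angles in degrees, forces in N, time in s.
With the tool pointing down it reaches from about 0.375 to 0.9 m from the base axis. Payload 3.1 kg.
Tool frame: the origin (TCP) lies at the very end of the fingers, on their centre line; the grasp point (between the pads) lies 19 mm behind it (bot.tcp_to_grasp is the distance from the TCP to the grasp point, in m); z points along the fingers, y is the direction in which the jaws open and shut (so a half turn about z gives the same grasp; the last joint's range is limited). The gripper opens to 87 mm and grips with 3 to 60 N. Pads are 19 mm wide; open, the fingers measure 117 mm over their backs; the gripper's body (75 mm by 190 mm) begins 51 mm behind the grasp point.
Start: joints at [-83.451, 30.224, 82.088, -0, 67.689, -10.227], TCP at [0.18, -0.598, 0.223] pointing down, gripper open.
Joint ranges: [-176.69, 176.69], [-43.24, 126.21], [12.49, 139.97], [-82, 262], [0, 151.66], [-163.58, 163.58]. Speed limits (degrees/s): [159.86, 159.86, 180, 180, 180, 180].

## Interface

Orientations are given as a 3x3 rotation matrix whose columns are the frame's x, y, z axes.
In Python, from rig import telemetry, eyes, order, bot gives the robot as it stands. The module is installed in compiled form; this text tells all that it offers.
- The arm moves only by the tool servo_tool, never from a script. Its argument "targets" is a list of rows, each a list of 2 entries, a list of its own where there are three numbers: the shift along the tool's x, y, z in m, then the turn, a rotation vector about the tool's x, y, z in rad. In form: [[[tx, ty, tz], [wx, wy, wz]], ...]. A call has 1 to 12 rows; each row is the pose to reach, as a shift and turn from the pose commanded when the call began, along the tool's axes at that moment; what a row does not reach only later rows make up. A row lasts 1/8 s, in which the tool goes at most 62.5 mm and 10.7 degrees, less where a joint would pass 70% of its speed; a pose out of reach is approached as far as the arm can. A call with a gripper value outside its range is refused whole. "gripper" is the finger opening in m, from 0 to 0.087, set as the call begins (left out, the last holds). The fingers move at their own pace and stop on an object; the grip force is fixed at half the most. Time passes only in rows, so rows that repeat a pose let the fingers close. It gives the time, the measured TCP pose, the force and the opening at its end, in the units of the state.
- telemetry.read_state(): the state, without advancing time (a new reading comes with each control period).
- eyes.capture(name): name is "side" or "top"; returns a dict with "pixels" (420x560x3 uint8, blue, green, red), "intrinsics" (3x3 intrinsics, pixels), "extrinsics" (4x4, takes a point from camera to world coordinates). Camera axes: x right, y down, z forward; pixel columns grow to the right and rows downward; lengths in m; the calibration is good to about 2 mm. A picture is of the moment at which its call begins. There is no depth.
- order.hand_in(): hands the job in, once; it reports no verdict.
The state is a dict: "time_s": time; "joint_positions": joint angles; "qvel": joint speeds; "tau": joint torques, N m; "position": TCP position; "tcp_rot": TCP orientation; "force": force on the tool from outside, world axes, zero at the start; "moment": the same for the moment, N m; "opening": opening from 0.0 (shut) to 1.0 (fully open).
Only numpy, scipy, OpenCV 4.12 (cv2) and the standard library are available. Lean on these libraries where they do the work, as an engineer would, in place of code of your own. Each camera call takes 0.05 s, during which the arm holds its last target. There are 200 camera calls.

## Task

Sweep the three loose white stirring bars across the worktop with the fingertips, through the open front of the low steel collecting tray, until the middle of each bar lies behind the tray's sloping lip, and leave them lying there. Only push them along the surface: do not pick any up. Leave the two vials, the tape roll and the marker where they are.

Things in the scene. Friction and masses are not known exactly. Their poses are not given: they have to be found in the camera images.
- tray: low folded sheet-steel tray, fixed, 130 mm deep (own x), 160 mm wide (own y); walls 30 mm high, 2 mm thick, at the back and both sides, none in front. Origin: centre of its outline at worktop height. +x points inwards, from the open front (x = -65 mm) to the back wall (inner face +63 mm); side walls' inner faces at y = +-78 mm. The front faces the robot (world -x), within 20 degrees.
- tray_lip (a point): middle of the top edge of the tray's sloping lip, where the flat floor begins, 2 mm above the worktop, at x = -40 mm in the tray's frame. The lip is as wide as the tray and slopes up to here from the worktop over 25 mm; the floor is level from here to the back wall. The side walls begin 10 mm in front of this edge. Axes as the tray's.
- bar_1: slippery white magnetic stirring bar, smooth rod with a slight band round its middle, 41 mm long, 9 mm thick, 14 to 28 g, loose; it slides and does not roll away. Origin: centre of its underside (4.5 mm below its middle as it first lies); its own y axis runs along its length. At the start its length lies within 45 degrees of the world y axis (left-right).
- bar_2: slippery white magnetic stirring bar, smooth rod with a slight band round its middle, 41 mm long, 9 mm thick, 14 to 28 g, loose; it slides and does not roll away. Origin: centre of its underside (4.5 mm below its middle as it first lies); its own y axis runs along its length. At the start its length lies within 45 degrees of the world y axis (left-right).
- bar_3: slippery white magnetic stirring bar, smooth rod with a slight band round its middle, 41 mm long, 9 mm thick, 14 to 28 g, loose; it slides and does not roll away. Origin: centre of its underside (4.5 mm below its middle as it first lies); its own y axis runs along its length. At the start its length lies within 45 degrees of the world y axis (left-right).
- stirrer: magnetic stirrer, a box-shaped instrument fixed on the worktop left of the tray, always in the same place: about 240 mm deep (own x, its two knobs on the front face, which reaches 122 mm towards the robot from the origin), 150 mm wide (own y), 100 mm high; origin: centre of its underside. Keep the gripper clear of it.
- vial_a: bystander: screw-cap sample vial with a white cap, standing, 24 mm across, 58 mm high; origin: centre of its underside
- vial_b: bystander: screw-cap sample vial with a black cap, standing, 24 mm across, 58 mm high; origin: centre of its underside
- tape_roll: bystander: roll of paper tape lying flat, 72 mm across, 24 mm high; origin: centre of its underside
- marker: bystander: felt marker lying on the worktop, 130 mm long along its own x axis, 16 mm high; origin: centre of its underside

How it is judged:
By the outcome, as a careful person would: the job done as asked, in the order asked, and still so for the second after the job is handed in, with the robot touching nothing.
It also fails if it takes over 72 s, if anything falls off the work surface, if the arm or the gripper's body presses on something with over 40 N, if the wrist force passes 120 N, or if a joint passes its speed limit or range.

## Working session

There is one attempt and no reset: what is moved stays moved. The work goes in short steps, Python scripts to look and compute and a tool call to move; the robot and the scene stay as the last step left them, time stands still between calls to the robot, and variables do not carry over. Pictures are saved under pics/ and viewed, about 8 in all and at most 12, crops included, and the job is handed in when it is done.

Besides the shell and the picture viewer there is one more tool, called after "Call:" as name(argument=value, ...), one argument or row to a line, values as JSON. servo_tool: Moves the arm, as the interface text tells. Its arguments: {"type":"object","properties":{"targets":{"type":"array","items":{"type":"array"}},"gripper":{"type":"number"}},"required":["targets"]}

```bash
mkdir -p pics
cat > h.py <<'E'
import numpy as np,cv2
from rig import telemetry,eyes,order,bot
def cap(n,f=None):
    d=eyes.capture(n)
    if f: cv2.imwrite('pics/'+f,d['pixels'])
    return d
def px2w(d,u,v,z):
    K=np.array(d['intrinsics']);T=np.array(d['extrinsics'])
    r=T[:3,:3]@np.linalg.solve(K,[u,v,1]);o=T[:3,3]
    return o+r*(z-o[2])/r[2]
def w2px(d,p):
    K=np.array(d['intrinsics']);T=np.array(d['extrinsics'])
    q=K@(T[:3,:3].T@(np.array(p)-T[:3,3]));return q[:2]/q[2]
E
python3 - <<'E'
from h import *
for n in('top','side'):
    d=cap(n,n+'1.png');print(n,np.round(d['intrinsics'],1).tolist(),np.round(d['extrinsics'],3).tolist())
s=telemetry.read_state();print(s)
E
```

```text
top [[439.4, 0.0, 279.5], [0.0, 439.4, 216.8], [0.0, 0.0, 1.0]] [[0.025, -0.998, 0.066, 0.424], [-1.0, -0.026, -0.012, -0.015], [0.014, -0.065, -0.998, 1.318], [0.0, 0.0, 0.0, 1.0]]
side [[538.0, 0.0, 285.7], [0.0, 538.0, 201.8], [0.0, 0.0, 1.0]] [[-0.79, -0.34, 0.51, -0.21], [-0.613, 0.412, -0.674, 0.958], [0.019, -0.845, -0.534, 0.793], [0.0, 0.0, 0.0, 1.0]]
{'time_s': 0.1, 'joint_positions': array([-8.34507013e+01,  3.02750797e+01,  8.21470249e+01, -2.52714313e-03,
        6.76896464e+01, -1.02263997e+01]), 'qvel': array([ 0.1064958 , -0.07335673, -0.16652316,  0.00491897,  0.13078227,
       -0.04302733]), 'tau': array([-2.20336033e-04, -4.40985739e+01, -1.77150089e+01,  6.34259032e-02,
        5.33749640e-02, -4.86072213e-05]), 'position': array([ 0.18034187, -0.59774325,  0.22166526]), 'tcp_rot': array([[ 9.57437199e-01,  2.88641545e-01, -2.63000321e-04],
       [ 2.88641503e-01, -9.57435296e-01,  1.93304027e-03],
       [ 3.06149940e-04, -1.92667747e-03, -9.99998097e-01]]), 'force': array([-0.02828334, -0.27955703, -0.02650454]), 'moment': array([0.03251846, 0.01000158, 0.01817779]), 'opening': 0.9959170240406586}
```

View pics/top1.png

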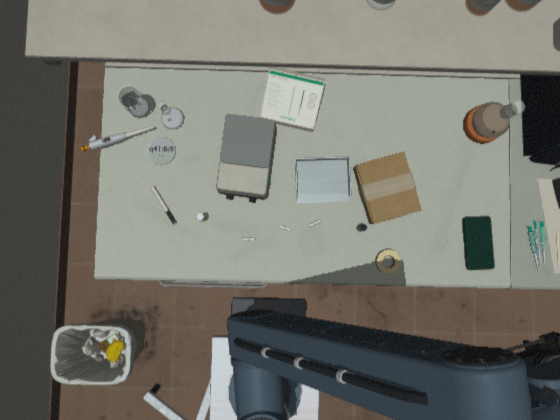

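View pics/side1.png

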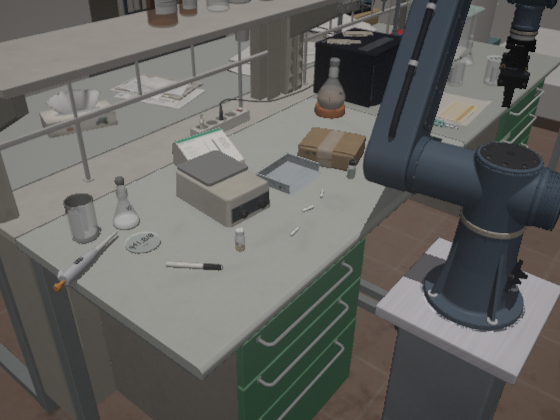

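The top view shows bars near (249,239), (285,227) and (314,223). The tray is at (322,180), the white vial at (202,216), the black vial at (361,227), the tape at (388,261) and the marker at (164,205). Next I measure these.

```bash
cat >> h.py <<'E'
def bars(d,z=0.005,roi=(225,185,350,262),thr=40):
    im=d['pixels'].astype(float);x0,y0,x1,y1=roi
    g=im.min(2)[y0:y1,x0:x1];bg=cv2.medianBlur(im.min(2).astype(np.uint8),21)[y0:y1,x0:x1].astype(float)
    m=((g-bg)>thr).astype(np.uint8);n,l,st,c=cv2.connectedComponentsWithStats(m)
    out=[]
    for i in range(1,n):
        if st[i,4]<8: continue
        v,u=np.nonzero(l==i);w=(g-bg)[v,u]
        P=np.array([px2w(d,a+x0,b+y0,z)[:2] for a,b in zip(u,v)])
        c=np.average(P,axis=0,weights=w);e,V=np.linalg.eigh(np.cov((P-c).T));a=V[:,1]*np.sign(V[1,1])
        out.append((c.round(4).tolist(),round(float(np.degrees(np.arctan2(-a[0],a[1]))),1),len(u),round(float(np.ptp((P-c)@a)),4)))
    return out
E
python3 - <<'E'
from h import *
d=cap('top')
for b in bars(d,thr=25): print(b)
s=cap('side')
for b in bars(s,roi=(270,180,340,245),thr=30): print('side',b)
cv2.imwrite('pics/c.png',cv2.resize(d['pixels'][140:280,190:420],None,fx=3.4,fy=3.4,interpolation=cv2.INTER_CUBIC))
E
```

```text
side ([0.6072, -0.0543], 33.4, 30, 0.0436)
```

View pics/c.png

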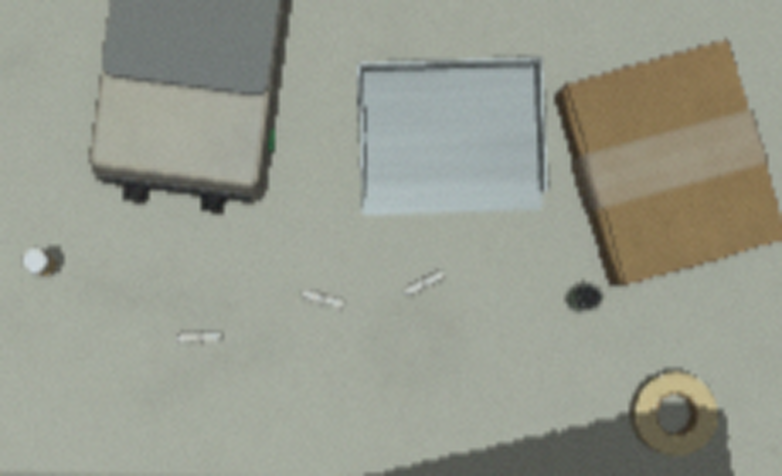

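The crop shows bars at (200,337), (323,298) and (425,282), which match the full image. The tray front corners are at (362,213) and (543,208), and its back corners are at (360,62) and (541,58).

Run:
```python
from h import *
d=cap('top')
f=lambda u,v,z:px2w(d,u/3.4+190-.35,v/3.4+140-.35,z)[:2].round(4)
for t in(12,16): 
  for b in bars(d,thr=t): print(t,b)
for e in [((178,337),(223,336)),((303,292),(344,304)),((406,291),(444,272))]:
  a,b=[f(*q,.0045) for q in e];print('bar',(a+b)/2,np.linalg.norm(a-b).round(3),np.degrees(np.arctan2(-(a-b)[0],(a-b)[1])).round(1))
fl,fr=f(362,213,0),f(543,208,0);bl,br=f(359,63,.03),f(541,57,.03)
print('tray',fl,fr,bl,br,np.linalg.norm(fl-fr),np.linalg.norm(bl-br),np.linalg.norm(fl-bl))
print('vialA',f(36,261,.058),'vialB',f(584,297,.03),'tape',f(675,412,.02),'stirrer fr',f(262,198,.05),'box front-left/corner',f(618,283,.03),f(560,92,.05), 'knob',f(213,208,.03))
s=cap('side')
for t in(20,30):
  for b in bars(s,roi=(270,180,340,245),thr=t): print('side',t,b)
cv2.imwrite('pics/c2.png',cv2.resize(s['pixels'][110:260,210:400],None,fx=4,fy=4,interpolation=cv2.INTER_CUBIC))
```

```text
12 ([0.5617, -0.094], -14.6, 41, 0.0268)
12 ([0.4993, -0.1449], 31.1, 8, 0.0134)
12 ([0.4901, -0.1278], 24.3, 8, 0.0134)
12 ([0.4415, 0.0709], 10.2, 10, 0.0147)
12 ([0.4432, 0.0497], 6.2, 9, 0.0121)
16 ([0.5593, -0.092], -5.4, 20, 0.0209)
16 ([0.4431, 0.0501], 1.4, 8, 0.009)
bar [0.44265 0.0588 ] 0.039 2.8
bar [ 0.4792 -0.0483] 0.038 -14.8
bar [ 0.49605 -0.1374 ] 0.038 28.1
tray [ 0.5557 -0.0807] [ 0.5644 -0.2414] [ 0.684  -0.0736] [ 0.6937 -0.2326] 0.16093532862612858 0.15929560571465867 0.12849630344877638
vialA [0.5019 0.1963] vialB [ 0.4848 -0.273 ] tape [ 0.3874 -0.3555] stirrer fr [0.5612 0.0074] box front-left/corner [ 0.4977 -0.3023] [ 0.6596 -0.246 ] knob [0.5536 0.0499]
side 20 ([0.6074, -0.0553], 34.8, 39, 0.0545)
side 30 ([0.6074, -0.0546], 33.5, 31, 0.0439)
```

View pics/c2.png

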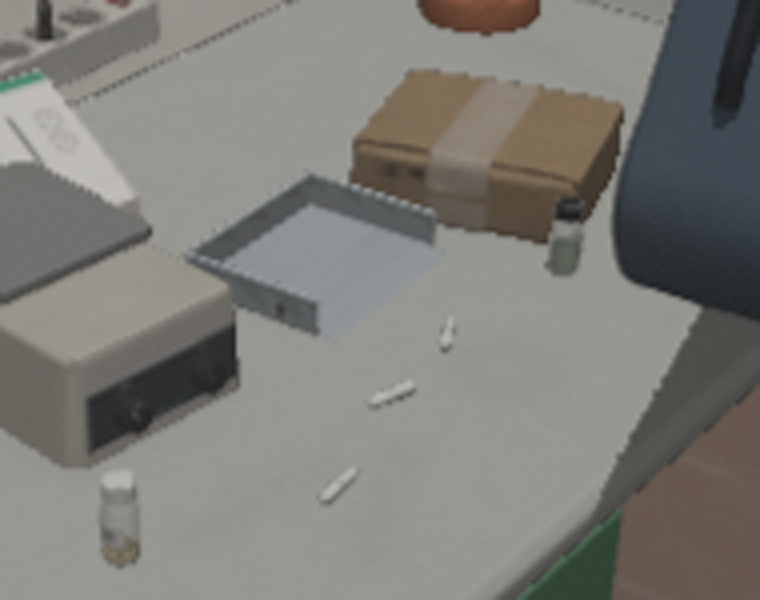

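```bash
cat >> h.py <<'E'
from scipy.spatial.transform import Rotation as R
def plan(wps,st=None,flip=True):
    """wps: (x,y,z,push heading deg) -> servo rows from measured pose; flipped: push face is tool -x"""
    s=telemetry.read_state();R0=np.array(s['tcp_rot']);p0=np.array(s['position'])
    print('now',p0.round(4),'head',round(float(np.degrees(np.arctan2(R0[1,0],R0[0,0]))),1),'t',s['time_s'],'F',np.round(s['force'],1))
    out=[]
    for x,y,z,h in wps:
        a=np.radians(h+(180 if flip else 0));X=np.array([np.cos(a),np.sin(a),0]);Z=np.array([0,0,-1.])
        M=np.column_stack([X,np.cross(Z,X),Z])
        w=R.from_matrix(R0.T@M).as_rotvec();t=R0.T@(np.array([x,y,z])-p0)
        out.append('[[%.4f,%.4f,%.4f],[%.3f,%.3f,%.3f]]'%(*t,*w))
    print('['+',\n'.join(out)+']')
E
python3 - <<'E'
from h import *
s=cap('side');d=cap('top')
for n,p,u in [('b1',(.4427,.0588,.0045),(339,485)),('b2',(.479,-.048,.0045),(392,395)),('b3',(.496,-.137,.0045),(448,334))]:
    q=px2w(s,u[0]/4+210-.4,u[1]/4+110-.4,.0045);print(n,'side->',q.round(4),'top',p)
f=lambda u,v,z:px2w(d,u/3.4+190-.35,v/3.4+140-.35,z)[:2].round(4)
g=lambda u,v,z:px2w(s,u/4+210-.4,v/4+110-.4,z)[:2].round(4)
print('stirrer top fr corner',f(268,183,.1),f(290,0,.1),'side',g(233,292,.1),g(240,380,0),'tray FL side',g(318,333,0),g(443,250,0))
plan([(.461,-.128,.15,-15)])
E
```

```text
b1 side-> [0.4414 0.0577 0.0045] top (0.4427, 0.0588, 0.0045)
b2 side-> [ 0.4768 -0.0486  0.0045] top (0.479, -0.048, 0.0045)
b3 side-> [ 0.4925 -0.138   0.0045] top (0.496, -0.137, 0.0045)
stirrer top fr corner [0.5683 0.0019] [ 0.7209 -0.0122] side [0.5428 0.04  ] [ 0.5721 -0.0034] tray FL side [ 0.5686 -0.0865] [ 0.5691 -0.2429]
now [ 0.1804 -0.5983  0.2224] head 16.8 t 0.4 F [0.2 0.9 0.5]
[[[0.4044,-0.3692,0.0725],[-0.000,-0.000,-2.587]]]
```

Call:
servo_tool(
  targets=[
    [[0.06,-0.055,0.01],[0,0,-0.18]],
    [[0.11,-0.1,0.02],[0,0,-0.36]],
    [[0.16,-0.145,0.03],[0,0,-0.54]],
    [[0.2,-0.185,0.035],[0,0,-0.72]],
    [[0.24,-0.22,0.04],[0,0,-0.9]],
    [[0.28,-0.255,0.05],[0,0,-1.08]],
    [[0.31,-0.285,0.06],[0,0,-1.26]],
    [[0.34,-0.31,0.065],[0,0,-1.44]],
    [[0.365,-0.335,0.07],[0,0,-1.62]],
    [[0.385,-0.355,0.0725],[0,0,-1.8]],
    [[0.4,-0.365,0.0725],[0,0,-1.98]],
    [[0.404,-0.369,0.0725],[0,0,-2.16]],
  ],
  gripper=0.008,
)

```text
time_s: 1.9
position: [0.4616, -0.1276, 0.1502]
tcp_rot: [[-0.777, 0.63, 0.001], [0.63, 0.777, -0.0], [-0.001, 0.0, -1.0]]
force: [-0.4, -1.0, 0.3]
opening: 0.094
```

Run:
```python
from h import *
plan([(.459,-.128,.15,-15),(.459,-.128,.10,-15),(.459,-.128,.05,-15),(.459,-.128,.015,-15),(.459,-.128,.006,-15)])
```

```text
now [ 0.4616 -0.1276  0.1502] head 141.0 t 1.9 F [-0.4 -1.   0.3]
[[[0.0018,-0.0020,0.0002],[0.000,0.001,-0.419]],
[[0.0018,-0.0020,0.0502],[0.000,0.001,-0.419]],
[[0.0018,-0.0020,0.1002],[0.000,0.001,-0.419]],
[[0.0019,-0.0020,0.1352],[0.000,0.001,-0.419]],
[[0.0019,-0.0020,0.1442],[0.000,0.001,-0.419]]]
```

Call:
servo_tool(
  targets=[
    [[0.002,-0.002,0.03],[0,0.001,-0.18]],
    [[0.002,-0.002,0.07],[0,0.001,-0.36]],
    [[0.002,-0.002,0.11],[0,0.001,-0.419]],
    [[0.002,-0.002,0.135],[0,0.001,-0.419]],
    [[0.002,-0.002,0.144],[0,0.001,-0.419]],
    [[0.002,-0.002,0.147],[0,0.001,-0.419]],
    [[0.002,-0.002,0.147],[0,0.001,-0.419]],
  ],
)

```text
time_s: 2.78
position: [0.4585, -0.129, 0.0037]
tcp_rot: [[-0.964, 0.267, 0.0], [0.267, 0.964, -0.0], [-0.0, -0.0, -1.0]]
force: [-0.8, 0.3, -0.8]
opening: 0.094
```

Run:
```python
from h import *
c=np.array([.459,-.128]);w=[];h=-15
z=.003
for i in range(10):   # ~9 mm per row
    h=-15 if i<7 else h+6
    c=c+.009*np.array([np.cos(np.radians(h)),np.sin(np.radians(h))]);w.append((*c,z,h))
plan(w);print(np.round(w,4).tolist())
d=cap('side','s2.png')
cv2.imwrite('pics/c3.png',cv2.resize(d['pixels'][110:260,210:400],None,fx=4,fy=4))
```

```text
now [ 0.4585 -0.129   0.0037] head 164.5 t 2.775 F [-0.8  0.3 -0.8]
[[[-0.0092,0.0012,0.0007],[-0.000,0.000,-0.008]],
[[-0.0182,0.0013,0.0007],[-0.000,0.000,-0.008]],
[[-0.0272,0.0014,0.0007],[-0.000,0.000,-0.008]],
[[-0.0362,0.0014,0.0007],[-0.000,0.000,-0.008]],
[[-0.0452,0.0015,0.0007],[-0.000,0.000,-0.008]],
[[-0.0542,0.0016,0.0007],[-0.000,0.000,-0.008]],
[[-0.0632,0.0016,0.0007],[-0.000,0.000,-0.008]],
[[-0.0722,0.0027,0.0007],[-0.000,0.000,-0.113]],
[[-0.0809,0.0046,0.0007],[-0.000,0.000,-0.217]],
[[-0.0895,0.0074,0.0007],[-0.000,0.000,-0.322]]]
[[0.4677, -0.1303, 0.003, -15.0], [0.4764, -0.1327, 0.003, -15.0], [0.4851, -0.135, 0.003, -15.0], [0.4938, -0.1373, 0.003, -15.0], [0.5025, -0.1396, 0.003, -15.0], [0.5112, -0.142, 0.003, -15.0], [0.5199, -0.1443, 0.003, -15.0], [0.5287, -0.1457, 0.003, -9.0], [0.5377, -0.1462, 0.003, -3.0], [0.5467, -0.1457, 0.003, 3.0]]
```

View pics/c3.png

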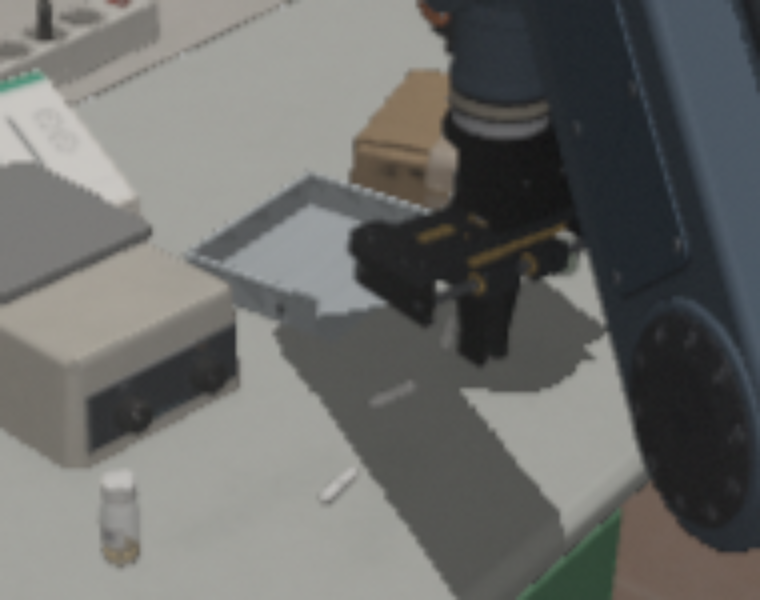

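The side crop shows the fingers at (490,350), just behind bar 3 at (448,325). The gripper body is long in the jaw direction, as I assumed. Now I push.

Call:
servo_tool(
  targets=[
    [[-0.008,0.001,0.001],[0,0,-0.008]],
    [[-0.016,0.001,0.001],[0,0,-0.008]],
    [[-0.024,0.001,0.001],[0,0,-0.008]],
    [[-0.032,0.001,0.001],[0,0,-0.008]],
    [[-0.04,0.001,0.001],[0,0,-0.008]],
    [[-0.048,0.001,0.001],[0,0,-0.008]],
    [[-0.056,0.0015,0.001],[0,0,-0.008]],
    [[-0.063,0.0015,0.001],[0,0,-0.008]],
    [[-0.068,0.002,0.0008],[0,0,-0.05]],
    [[-0.073,0.003,0.0006],[0,0,-0.11]],
  ],
)

```text
time_s: 4.08
position: [0.5294, -0.1454, 0.0023]
tcp_rot: [[-0.988, 0.157, -0.001], [0.157, 0.988, 0.001], [0.001, 0.0, -1.0]]
force: [0.4, -0.0, -0.9]
opening: 0.091
```

Run:
```python
from h import *
p=telemetry.read_state()['position'];c=np.array(p[:2]);w=[];h=-9;z=.003
for i in range(12):
    h=min(3.3,h+4); c=c+.009*np.array([np.cos(np.radians(h)),np.sin(np.radians(h))]);w.append((*c,.003+.002*min(1,max(0,(c[0]-.545)/.02)),h))
plan(w);print(np.round(w[-1],4).tolist())
d=cap('side','s3.png')
cv2.imwrite('pics/c4.png',cv2.resize(d['pixels'][110:260,210:400],None,fx=4,fy=4))
```

```text
now [ 0.5294 -0.1454  0.0023] head 171.0 t 4.075 F [ 0.4 -0.  -0.9]
[[[-0.0090,0.0006,-0.0007],[0.000,-0.001,-0.071]],
[[-0.0179,0.0019,-0.0009],[0.000,-0.001,-0.140]],
[[-0.0267,0.0038,-0.0019],[0.001,-0.001,-0.210]],
[[-0.0355,0.0057,-0.0027],[0.001,-0.001,-0.216]],
[[-0.0443,0.0076,-0.0027],[0.001,-0.001,-0.216]],
[[-0.0531,0.0096,-0.0027],[0.001,-0.001,-0.216]],
[[-0.0619,0.0115,-0.0028],[0.001,-0.001,-0.216]],
[[-0.0706,0.0134,-0.0028],[0.001,-0.001,-0.216]],
[[-0.0794,0.0153,-0.0028],[0.001,-0.001,-0.216]],
[[-0.0882,0.0172,-0.0028],[0.001,-0.001,-0.216]],
[[-0.0970,0.0192,-0.0028],[0.001,-0.001,-0.216]],
[[-0.1058,0.0211,-0.0028],[0.001,-0.001,-0.216]]]
[0.6372, -0.1412, 0.005, 3.3]
```

View pics/c4.png

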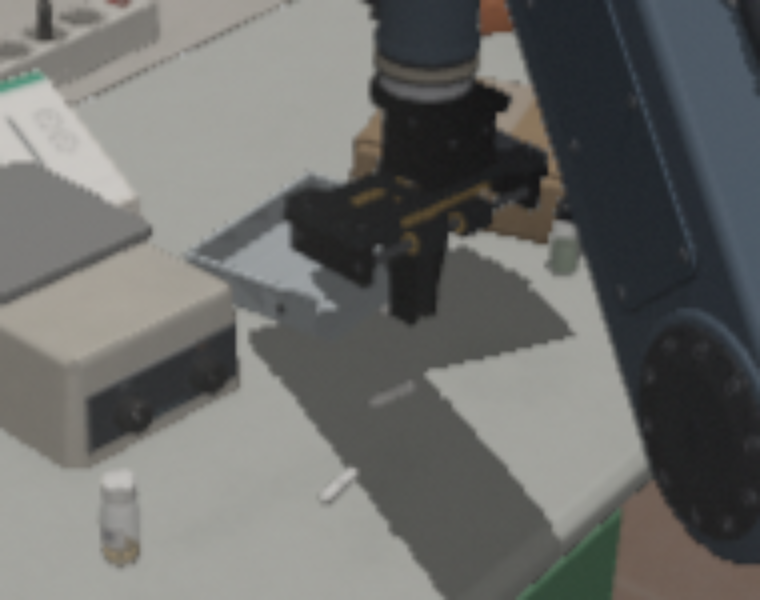

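Bar 3 is hidden behind the fingers at (412,300), which fits it sitting against the pushing face. Next I push it up the lip, raising the tool slightly.

Call:
servo_tool(
  targets=[
    [[-0.009,0.0006,-0.0008],[0,0,-0.07]],
    [[-0.018,0.002,-0.0012],[0,0,-0.14]],
    [[-0.027,0.004,-0.002],[0,0,-0.2]],
    [[-0.0355,0.0057,-0.0028],[0,0,-0.216]],
    [[-0.0443,0.0076,-0.003],[0,0,-0.216]],
    [[-0.053,0.0096,-0.003],[0,0,-0.216]],
    [[-0.062,0.0115,-0.003],[0,0,-0.216]],
    [[-0.07,0.0134,-0.003],[0,0,-0.216]],
    [[-0.079,0.0153,-0.003],[0,0,-0.216]],
    [[-0.088,0.0172,-0.003],[0,0,-0.216]],
    [[-0.097,0.0192,-0.003],[0,0,-0.216]],
    [[-0.105,0.021,-0.003],[0,0,-0.216]],
  ],
)

```text
time_s: 5.62
position: [0.6367, -0.1412, 0.0053]
tcp_rot: [[-0.998, -0.056, -0.001], [-0.056, 0.998, 0.0], [0.001, 0.0, -1.0]]
force: [-0.3, -0.1, -0.7]
opening: 0.09
```

Run:
```python
from h import *
b=np.array([.478,-.048]);h=-60;n=np.array([np.cos(np.radians(h)),np.sin(np.radians(h))])
print(b-n*.042)
p=telemetry.read_state()['position']
q=b-n*.042
plan([(p[0]-.02,p[1],.03,3),(p[0]-.08,p[1],.12,-10),(*q,.12,h),(*q,.02,h),(*q,.003,h)])
```

```text
[ 0.457      -0.01162693]
now [ 0.6367 -0.1412  0.0053] head -176.8 t 5.625 F [-0.3 -0.1 -0.7]
[[[0.0200,0.0011,-0.0247],[0.000,-0.001,0.004]],
[[0.0800,0.0046,-0.1147],[0.000,-0.001,0.231]],
[[0.1722,0.1396,-0.1145],[-0.000,-0.001,1.103]],
[[0.1721,0.1395,-0.0145],[-0.000,-0.001,1.103]],
[[0.1721,0.1395,0.0025],[-0.000,-0.001,1.103]]]
```

Call:
servo_tool(
  targets=[
    [[0.02,0.001,-0.02],[0,0,0]],
    [[0.05,0.003,-0.06],[0,0,0.12]],
    [[0.08,0.005,-0.1147],[0,0,0.3]],
    [[0.11,0.05,-0.1147],[0,0,0.48]],
    [[0.14,0.09,-0.1147],[0,0,0.66]],
    [[0.16,0.12,-0.1147],[0,0,0.84]],
    [[0.172,0.1396,-0.1147],[0,0,1.0]],
    [[0.172,0.1396,-0.1147],[0,0,1.103]],
    [[0.172,0.1396,-0.1147],[0,0,1.103]],
  ],
)

```text
time_s: 6.75
position: [0.457, -0.0114, 0.1205]
tcp_rot: [[-0.502, 0.865, -0.0], [0.865, 0.502, 0.0], [0.0, 0.0, -1.0]]
force: [0.5, 0.3, 1.0]
opening: 0.091
```

Run:
```python
from h import *
d=cap('top');s=cap('side')
a=cv2.resize(d['pixels'][140:260,230:370],None,fx=4,fy=4,interpolation=cv2.INTER_CUBIC)
b=cv2.resize(s['pixels'][140:260,240:340],None,fx=4,fy=4,interpolation=cv2.INTER_CUBIC)[:, :240*1]
cv2.imwrite('pics/c5.png',np.hstack([a,b]))
q=np.array([.457,-.0116]);h=-60
plan([(*q,.12,h),(*q,.02,h),(*q,.003,h)])
```

```text
now [ 0.4572 -0.0118  0.1203] head 120.1 t 6.85 F [-0.1 -0.4  0.5]
[[[0.0003,-0.0000,0.0003],[-0.000,-0.000,0.002]],
[[0.0003,-0.0000,0.1003],[-0.000,-0.000,0.002]],
[[0.0003,-0.0000,0.1173],[-0.000,-0.000,0.002]]]
```

View pics/c5.png

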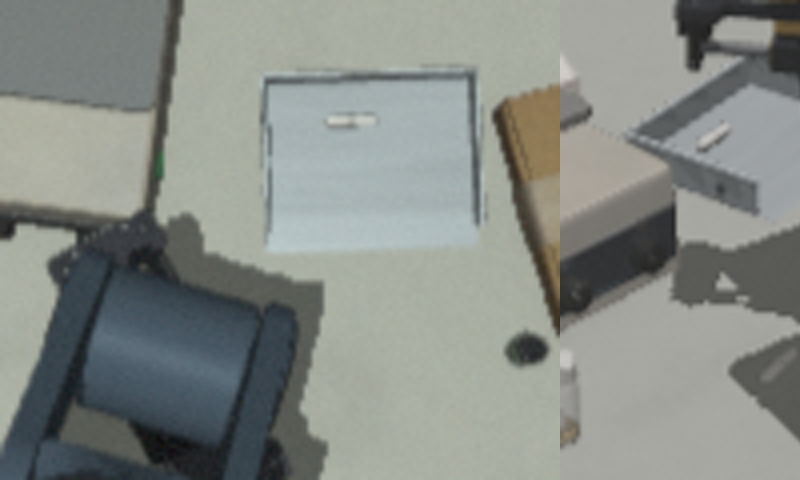

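Bar 3 lies in the tray at crop (350,120), well behind the lip, and the side inset agrees. Next I check clearance to the stirrer for bar 2.

Run:
```python
from h import *
d=cap('top')
for u,v in[(150,212),(163,235),(60,262)]:
    for z in(.19,.22): print((u,v),z,px2w(d,u/4+230-.4,v/4+140-.4,z)[:2].round(3))
print('b3',px2w(d,350/4+229.6,120/4+139.6,.0065).round(4))
print('stirrer corner top edge',px2w(d,152/4+229.6,214/4+139.6,.1).round(4), px2w(d,178/4+229.6,10/4+139.6,.1).round(4))
q=np.array([.452,-.0146]);h=-60
n=np.array([.5,-.866])
plan([(*q,.02,h),(*q,.003,h)]+[(*(q+n*.008*i),.003,h) for i in range(1,11)])
```

```text
(150, 212) 0.19 [0.56  0.004]
(150, 212) 0.22 [0.556 0.004]
(163, 235) 0.19 [ 0.545 -0.005]
(163, 235) 0.22 [ 0.542 -0.005]
(60, 262) 0.19 [0.526 0.061]
(60, 262) 0.22 [0.523 0.059]
b3 [ 0.6557 -0.1414  0.0065]
stirrer corner top edge [0.5693 0.0044 0.1   ] [ 0.7138 -0.01    0.1   ]
now [ 0.4571 -0.0119  0.1203] head 120.1 t 6.9 F [-0.8  0.1  0.4]
[[[0.0002,-0.0058,0.1003],[-0.000,-0.000,0.001]],
[[0.0002,-0.0058,0.1173],[-0.000,-0.000,0.001]],
[[-0.0078,-0.0058,0.1173],[-0.000,-0.000,0.001]],
[[-0.0158,-0.0058,0.1173],[-0.000,-0.000,0.001]],
[[-0.0238,-0.0058,0.1173],[-0.000,-0.000,0.001]],
[[-0.0318,-0.0058,0.1173],[-0.000,-0.000,0.001]],
[[-0.0398,-0.0058,0.1173],[-0.000,-0.000,0.001]],
[[-0.0478,-0.0058,0.1173],[-0.000,-0.000,0.001]],
[[-0.0558,-0.0058,0.1173],[-0.000,-0.000,0.001]],
[[-0.0638,-0.0059,0.1173],[-0.000,-0.000,0.001]],
[[-0.0718,-0.0059,0.1173],[-0.000,-0.000,0.001]],
[[-0.0798,-0.0059,0.1173],[-0.000,-0.000,0.001]]]
```

Call:
servo_tool(
  targets=[
    [[0,-0.006,0.05],[0,0,0]],
    [[0,-0.006,0.1],[0,0,0]],
    [[0,-0.006,0.1165],[0,0,0]],
    [[0,-0.006,0.1175],[0,0,0]],
    [[-0.01,-0.006,0.1175],[0,0,0]],
    [[-0.02,-0.006,0.1175],[0,0,0]],
    [[-0.03,-0.006,0.1175],[0,0,0]],
    [[-0.04,-0.006,0.1175],[0,0,0]],
    [[-0.05,-0.006,0.1175],[0,0,0]],
    [[-0.06,-0.006,0.1175],[0,0,0]],
    [[-0.07,-0.006,0.1175],[0,0,0]],
    [[-0.08,-0.006,0.1175],[0,0,0]],
  ],
)

```text
time_s: 8.4
position: [0.4916, -0.0844, 0.0026]
tcp_rot: [[-0.5, 0.866, -0.001], [0.866, 0.5, 0.001], [0.001, -0.001, -1.0]]
force: [0.0, -0.4, -0.4]
opening: 0.094
```

Run:
```python
from h import *
s=cap('side');d=cap('top')
a=cv2.resize(d['pixels'][180:260,260:360],None,fx=4,fy=4,interpolation=cv2.INTER_CUBIC)
b=cv2.resize(s['pixels'][160:240,260:360],None,fx=4,fy=4,interpolation=cv2.INTER_CUBIC)
cv2.imwrite('pics/c6.png',np.hstack([a,b]))
print(telemetry.read_state()['position'],telemetry.read_state()['force'])
```

```text
[ 0.49259026 -0.08509916  0.00268815] [-0.3549799  -0.33251354 -0.18855108]
```

View pics/c6.png

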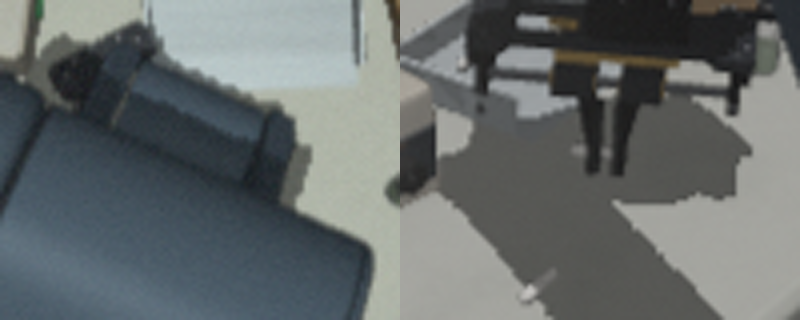

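The inset shows the bar behind the fingertips: a piece left of them at (578,152) and one in the gap at (606,150). The tips look narrow, about 22 mm in all. I check the bar's angle from pixel values.

Run:
```python
from h import *
s=cap('side');g=s['pixels'].min(2)
print('cols 298..322');
for v in range(191,206): print(v,' '.join('%3d'%x for x in g[v,298:324]))
for off in(-.019,-.004,.004,.019):
    p=telemetry.read_state();t=np.array(p['position'])+np.array(p['tcp_rot'])[:,1]*off
    print(off,w2px(s,t).round(1))
print([px2w(s,u,v,.0045).round(4).tolist() for u,v in((304,198),(311,197.5))])
```

```text
cols 298..322
191  85  85  85  83  84  84  84  61  37  32  34  37  57  79  83  52  36  32  31  37  77  83  84  83  83  83
192  85  85  84  84  84  85  84  62  39  30  35  35  53  79  85  51  34  34  30  55  80  83  84  83  84  83
193  84  83  82  84  84  84  83  67  42  32  36  37  60  81  83  53  34  30  31  62  81  84  83  84  84  84
194  85  83  83  84  84  83  84  79  49  33  35  33  63  81  84  51  36  31  36  73  83  83  83  82  83  82
195  84  85  83  84  85  84  86  86  53  31  34  36  63  79  78  49  35  31  37  77  84  84  83  82  82  82
196  84  84  84  84  92 104 110 110  78  42  35  36  79  94  84  50  33  31  55  80  83  83  83  83  82  82
197  84  85  84  84  89 114 120 120  78  37  35  35  90 115  91  49  34  30  65  81  83  83  83  83  82  82
198  86  83  86  84  86  97  98 100  63  34  35  35  95 117  87  50  32  31  89  86  84  83  83  82  82  83
199  84  84  84  84  84  84  84  84  54  35  35  34  84  96  74  44  32  33  77  84  83  82  83  82  82  82
200  83  84  84  84  84  85  85  84  55  36  35  41  77  84  66  43  33  31  72  81  82  82  83  82  82  81
201  84  83  84  84  84  85  85  83  55  36  36  44  77  84  61  40  33  39  76  84  83  82  83  82  82  81
202  84  83  84  84  83  84  83  84  52  36  37  51  79  83  56  39  34  39  78  83  83  82  82  81  82  82
203  83  84  84  84  84  84  84  84  74  71  72  75  82  84  70  54  42  56  80  83  84  82  82  82  81  81
204  85  84  83  85  84  85  84  84  84  84  83  84  84  83  80  77  75  78  82  83  82  83  83  82  82  82
205  84  84  84  83  84  84  84  84  84  83  84  84  84  84  84  84  83  84  84  83  82  83  82  83  83  81
-0.019 [317.6 202.2]
-0.004 [312.2 201.7]
0.004 [309.3 201.4]
0.019 [303.9 201. ]
[[0.5155, -0.0851, 0.0045], [0.502, -0.0997, 0.0045]]
```

The bar spans columns 302–316.5, so it lies flat on the face, with its centre about 4 mm left of the paddle centre. I continue: straight on, then an arc back to the tray heading.

```bash
cat >> h.py <<'E'
def path(bar,h,segs,off=.0138,xlip=.553):
    """segs: (length, end heading, rows); returns TCP waypoints for a bar led along arcs"""
    w=[];bar=np.array(bar,float)
    for L,h1,n in segs:
        for i in range(n):
            hm=np.radians(h+(h1-h)*(i+.5)/n);bar=bar+L/n*np.array([np.cos(hm),np.sin(hm)])
            hh=h+(h1-h)*(i+1)/n;a=np.radians(hh);t=bar-off*np.array([np.cos(a),np.sin(a)])
            w.append((*t,.0028+.0022*np.clip((bar[0]-xlip)/.02,0,1),hh))
        h=h1
    print('bar end',bar.round(4),'tcp',np.round(w[-1],4));return w
E
python3 - <<'E'
from h import *
s=telemetry.read_state();n=np.array([.5,-.866]);j=np.array([.866,.5])
bar=np.array(s['position'][:2])+n*.0138+j*.003
w=path(bar,-60,[(.032,-60,3),(.044,3.3,8)])
plan(w)
E
```

```text
bar end [ 0.5541 -0.1424] tcp [ 5.403e-01 -1.432e-01  2.900e-03  3.300e+00]
now [ 0.4918 -0.0844  0.0026] head 120.0 t 8.55 F [0.1 0.4 0.7]
[[[-0.0107,0.0030,-0.0002],[-0.000,-0.000,-0.000]],
[[-0.0213,0.0030,-0.0002],[-0.000,-0.000,-0.000]],
[[-0.0320,0.0030,-0.0002],[-0.000,-0.000,-0.000]],
[[-0.0376,0.0015,-0.0002],[-0.000,-0.000,-0.138]],
[[-0.0434,0.0008,-0.0002],[-0.000,-0.000,-0.277]],
[[-0.0492,0.0008,-0.0002],[-0.000,-0.000,-0.415]],
[[-0.0550,0.0017,-0.0002],[-0.000,-0.000,-0.553]],
[[-0.0605,0.0034,-0.0002],[-0.000,-0.000,-0.691]],
[[-0.0658,0.0058,-0.0002],[0.000,-0.000,-0.829]],
[[-0.0708,0.0089,-0.0002],[0.000,-0.000,-0.967]],
[[-0.0752,0.0126,-0.0003],[0.000,-0.000,-1.105]]]
```

Call:
servo_tool(
  targets=[
    [[-0.0107,0.003,-0.0002],[0,0,0]],
    [[-0.0213,0.003,-0.0002],[0,0,0]],
    [[-0.032,0.003,-0.0002],[0,0,0]],
    [[-0.0376,0.0015,-0.0002],[0,0,-0.138]],
    [[-0.0434,0.0008,-0.0002],[0,0,-0.277]],
    [[-0.0492,0.0008,-0.0002],[0,0,-0.415]],
    [[-0.055,0.0017,-0.0002],[0,0,-0.553]],
    [[-0.0605,0.0034,-0.0002],[0,0,-0.691]],
    [[-0.0658,0.0058,-0.0002],[0,0,-0.829]],
    [[-0.0708,0.0089,-0.0002],[0,0,-0.967]],
    [[-0.0752,0.0126,-0.0003],[0,0,-1.105]],
  ],
)

```text
time_s: 9.93
position: [0.5402, -0.1434, 0.0028]
tcp_rot: [[-0.998, -0.062, -0.001], [-0.062, 0.998, 0.0], [0.001, 0.0, -1.0]]
force: [0.4, -0.2, -1.0]
opening: 0.094
```

Run:
```python
from h import *
s=telemetry.read_state();p=np.array(s['position'])
d=cap('side');g=d['pixels'].min(2)
J=np.array(s['tcp_rot'])[:,1];N=-np.array(s['tcp_rot'])[:,0]
for k in(-.03,-.02,-.01,0,.01,.02,.03):
    q=p+J*k+N*.0138;q[2]=.0045;u=w2px(d,q);print(k,u.round(1),g[int(round(u[1]))-2:int(round(u[1]))+3,int(round(u[0]))])
c=w2px(d,p+N*.0138);u,v=map(int,c)
for r in range(v-12,v+9): print(r,' '.join('%3d'%x for x in g[r,u-16:u+14]))
print('u0',u-16)
n=np.array([np.cos(np.radians(3.3)),np.sin(np.radians(3.3))])
plan(path(p[:2]+n*.0138,3.3,[(.078,3.3,9)]))
```

```text
-0.03 [310.5 181.2] [30 30 30 30 29]
-0.02 [308.6 182.6] [32 28 30 32 30]
-0.01 [306.8 184. ] [32 29 30 29 30]
0 [304.9 185.4] [31 30 34 31 32]
0.01 [303.1 186.8] [100 109  98  86  83]
0.02 [301.2 188.3] [ 96 106 109  91  82]
0.03 [299.3 189.7] [80 82 84 85 83]
173  34  34  35  34  32  34  33  33  32  34  33  32  32  31  30  30  31  29  30  48  52  43  39  34  34  36  36  31  38  75
174  33  35  33  33  34  32  34  32  33  32  31  33  32  33  30  29  31  33  34  48  45  34  31  31  31  34  30  31  54  77
175  33  35  33  32  33  32  34  32  32  33  33  33  31  30  33  33  34  30  36  38  36  30  29  30  31  35  32  30  60  78
176  61  45  37  34  33  33  33  33  30  33  32  32  33  36  47  40  31  30  30  30  31  29  27  32  32  32  33  27  70  79
177  78  74  71  62  44  34  33  34  31  34  32  32  32  34  56  51  36  31  32  31  29  30  31  29  35  32  32  30  74  83
178  83  82  80  77  72  61  59  46  33  31  33  31  31  34  43  43  34  30  29  30  29  29  29  32  33  34  31  37  74  82
179  81  82  81  81  81  77  76  71  60  43  40  34  31  32  30  31  31  33  32  31  32  29  3
[... 1647 characters left out ...]
86  82  82  82  83  82  83  84  85  82  82  84  83  84  83  83  82  84  83  82  84  83  82  83  84  83  82  82  82  84
u0 288
bar end [ 0.6319 -0.1381] tcp [ 0.6181 -0.1389  0.005   3.3   ]
now [ 0.5414 -0.1439  0.003 ] head -176.3 t 9.975 F [ 0.9 -0.3  0.6]
[[[-0.0075,0.0005,-0.0009],[-0.001,0.001,0.008]],
[[-0.0162,0.0005,-0.0018],[-0.001,0.001,0.008]],
[[-0.0249,0.0004,-0.0020],[-0.001,0.001,0.008]],
[[-0.0335,0.0003,-0.0020],[-0.001,0.001,0.008]],
[[-0.0422,0.0003,-0.0020],[-0.001,0.001,0.008]],
[[-0.0509,0.0002,-0.0020],[-0.001,0.001,0.008]],
[[-0.0595,0.0001,-0.0020],[-0.001,0.001,0.008]],
[[-0.0682,0.0001,-0.0020],[-0.001,0.001,0.008]],
[[-0.0769,0.0000,-0.0020],[-0.001,0.001,0.008]]]
```

Bar 2's left end shows at k≈22 mm, so it is centred and aligned. Next I push it into the tray.

Call:
servo_tool(
  targets=[
    [[-0.0085,0.0005,-0.001],[0,0,0.008]],
    [[-0.017,0.0005,-0.0018],[0,0,0.008]],
    [[-0.0255,0.0004,-0.0022],[0,0,0.008]],
    [[-0.034,0.0003,-0.0022],[0,0,0.008]],
    [[-0.0425,0.0003,-0.0022],[0,0,0.008]],
    [[-0.051,0.0002,-0.0022],[0,0,0.008]],
    [[-0.0595,0,-0.0022],[0,0,0.008]],
    [[-0.068,0,-0.0022],[0,0,0.008]],
    [[-0.075,0,-0.0022],[0,0,0.008]],
    [[-0.075,0,-0.0022],[0,0,0.008]],
    [[-0.055,0,-0.0122],[0,0,0.008]],
    [[-0.03,0,-0.06],[0,0,0.008]],
  ],
)

```text
time_s: 11.48
position: [0.5672, -0.14, 0.0607]
tcp_rot: [[-0.999, -0.05, -0.007], [-0.05, 0.999, 0.003], [0.007, 0.004, -1.0]]
force: [0.4, -1.5, 1.0]
opening: 0.089
```

Run:
```python
from h import *
b=np.array([.442,.0584]);h=-50;a=np.radians(h);n=np.array([np.cos(a),np.sin(a)]);j=np.array([-n[1],n[0]])
q=b-n*.040-j*.003;print(q,np.linalg.norm(q))
plan([(.54,-.12,.13,-10),(.44,0,.13,h),(*q,.13,h),(*q,.02,h),(*q,.0028,h)])
for k in((0.095,.0375),(.095,-.0375)): print('body corner',q+j*k[0]+n*k[1])
```

```text
[0.41399036 0.08711341] 0.42305645854678803
now [ 0.5672 -0.14    0.0607] head -177.1 t 11.475 F [ 0.4 -1.5  1. ]
[[[0.0266,0.0216,-0.0690],[0.003,-0.007,0.225]],
[[0.1205,0.1465,-0.0679],[0.000,-0.008,0.923]],
[[0.1420,0.2348,-0.0674],[0.000,-0.008,0.923]],
[[0.1413,0.2344,0.0426],[0.000,-0.008,0.923]],
[[0.1412,0.2343,0.0598],[0.000,-0.008,0.923]]]
body corner [0.51086912 0.11945157]
body corner [0.46266005 0.1769049 ]
```

Call:
servo_tool(
  targets=[
    [[0.02,0.015,-0.05],[0,0,0.15]],
    [[0.05,0.05,-0.068],[0,0,0.33]],
    [[0.08,0.09,-0.068],[0,0,0.5]],
    [[0.11,0.13,-0.068],[0,0,0.68]],
    [[0.125,0.17,-0.068],[0,0,0.85]],
    [[0.135,0.205,-0.068],[0,0,0.923]],
    [[0.141,0.2345,-0.068],[0,0,0.923]],
    [[0.141,0.2345,-0.068],[0,0,0.923]],
    [[0.141,0.2345,-0.068],[0,0,0.923]],
  ],
)

```text
time_s: 12.6
position: [0.4178, 0.0858, 0.1312]
tcp_rot: [[-0.643, 0.766, -0.0], [0.766, 0.643, 0.0], [0.0, 0.0, -1.0]]
force: [0.2, -0.0, 0.2]
opening: 0.09
```

Run:
```python
from h import *
d=cap('top');s=cap('side')
a=cv2.resize(d['pixels'][150:250,230:330],None,fx=4,fy=4,interpolation=cv2.INTER_CUBIC)
b=cv2.resize(s['pixels'][140:240,250:350],None,fx=4,fy=4,interpolation=cv2.INTER_CUBIC)
cv2.imwrite('pics/c7.png',np.hstack([a,b]))
h=-50;q=np.array([.414,.0871]);n=np.array([np.cos(np.radians(h)),np.sin(np.radians(h))])
plan([(*q,.02,h),(*q,.0028,h)]+[(*(q+n*.008*i),.0028,h) for i in range(1,7)])
```

```text
now [0.418  0.0854 0.1311] head 129.9 t 12.7 F [-0.4 -0.3 -0.8]
[[[0.0038,-0.0019,0.1111],[-0.000,-0.000,-0.001]],
[[0.0038,-0.0019,0.1283],[-0.000,-0.000,-0.001]],
[[-0.0042,-0.0019,0.1283],[-0.000,-0.000,-0.001]],
[[-0.0122,-0.0019,0.1283],[-0.000,-0.000,-0.001]],
[[-0.0202,-0.0019,0.1283],[-0.000,-0.000,-0.001]],
[[-0.0282,-0.0019,0.1283],[-0.000,-0.000,-0.001]],
[[-0.0362,-0.0019,0.1283],[-0.000,-0.000,-0.001]],
[[-0.0442,-0.0018,0.1283],[-0.000,-0.000,-0.001]]]
```

View pics/c7.png

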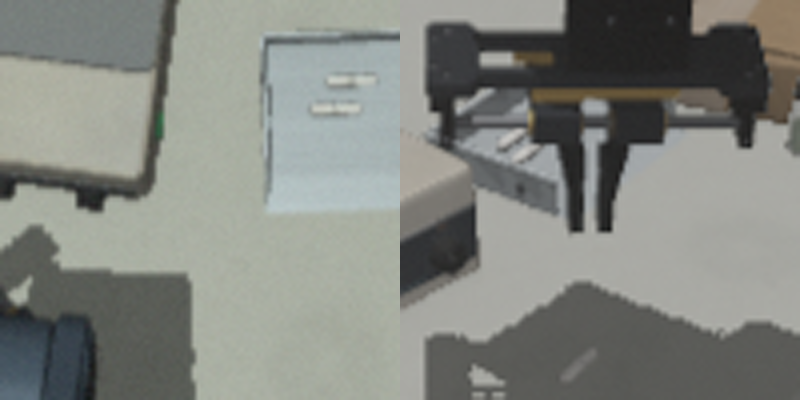

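The crop shows bars 3 and 2 in the tray at (350,79) and (335,108), both behind the lip. Bar 1 is untouched in the inset at (578,364). Now I push bar 1.

Call:
servo_tool(
  targets=[
    [[0.0038,-0.002,0.05],[0,0,0]],
    [[0.0038,-0.002,0.1],[0,0,0]],
    [[0.0038,-0.002,0.126],[0,0,0]],
    [[0.0038,-0.002,0.1283],[0,0,0]],
    [[-0.004,-0.002,0.1283],[0,0,0]],
    [[-0.012,-0.002,0.1283],[0,0,0]],
    [[-0.02,-0.002,0.1283],[0,0,0]],
    [[-0.028,-0.002,0.1283],[0,0,0]],
    [[-0.036,-0.002,0.1283],[0,0,0]],
    [[-0.043,-0.002,0.1283],[0,0,0]],
  ],
)

```text
time_s: 13.95
position: [0.4438, 0.0516, 0.0028]
tcp_rot: [[-0.643, 0.766, -0.001], [0.766, 0.643, 0.0], [0.001, -0.0, -1.0]]
force: [-0.1, -0.4, 0.2]
opening: 0.091
```

```bash
cat >> h.py <<'E'
def check():
    s=telemetry.read_state();p=np.array(s['position']);d=cap('side');g=d['pixels'].min(2)
    J=np.array(s['tcp_rot'])[:,1];N=-np.array(s['tcp_rot'])[:,0]
    c=w2px(d,p+N*.0138);u,v=map(int,c)
    for k in(-.02,0,.02): print(k,w2px(d,p+J*k+N*.0138+[0,0,.0018]).round(1))
    print('u0',u-14)
    for r in range(v-8,v+10): print(r,' '.join('%3d'%x for x in g[r,u-14:u+15]))
E
python3 -c "
from h import *
check();print(telemetry.read_state()['position'])"
```

```text
-0.02 [302.6 226.2]
0 [294.8 226.3]
0.02 [287.  226.3]
u0 280
218  88  88  88  87  87  88  88  87  87  52  31  32  33  38  57  82  87  66  43  35  33  31  32  57  82  86  87  87  85
219  88  89  88  88  88  88  87  87  87  61  38  32  34  38  58  82  88  61  42  37  33  31  33  73  85  87  87  86  87
220  88  89  87  86  87  87  87  88  88  65  39  32  34  37  65  84  87  59  41  36  33  30  40  79  86  86  85  85  85
221  88  88  88  88  88  88  86  87  87  72  43  34  36  37  68  86  87  55  38  38  34  33  58  82  85  86  86  85  87
222  88  88  88  87  87  87  86  86  86  83  49  34  35  38  67  85  87  52  37  37  34  31  74  85  86  85  85  86  86
223  88  86  87  87  88  87  86  87  86  86  56  34  38  38  68  83  87  52  38  37  34  39  79  86  86  86  86  85  86
224  87  88  87  86  87  86  86  86  81  90  61  37  37  37  75  94  99  58  37  35  33  67  92  85  85  86  86  85  86
225  88  87  87  87  87  87  86  86 106 115  73  37  36  39  89 104 110  66  39  37  33  89 111 114  93  85  86  84  86
226  87  86  88  89  86  87  86  86 127 128  77  37  34  38  94 112 110  60  3
[... 456 characters left out ...]
7  37  68  84  86  55  39  35  34  78  86  85  85  85  84  85  85
231  86  88  86  86  86  86  84  87  86  87  64  39  38  38  68  84  88  57  40  36  39  77  85  85  85  85  85  85  86
232  85  85  86  87  86  86  86  88  87  88  80  59  62  64  80  87  87  72  66  62  56  79  86  85  85  84  85  85  86
233  87  86  86  86  86  85  86  86  87  87  87  80  81  83  87  88  86  84  83  83  79  84  85  86  85  85  86  86  87
234  87  86  86  86  86  88  87  87  85  87  87  86  87  88  86  86  88  88  86  87  87  86  85  85  87  84  84  86  86
235  86  88  88  89  87  88  87  86  87  88  86  86  86  87  88  87  87  87  87  86  87  87  86  86  86  85  85  85  86
[0.44476756 0.05104594 0.00277641]
```

Bar 1 spans 287.5–304 px: flat on the face and centred within 2 mm. Next come a turn to −86°, a straight run, and a turn back.

Run:
```python
from h import *
w=path([.4516,.0395],-50,[(.022,-86,4),(.08,-86,8)])
plan(w)
```

```text
bar end [ 0.4653 -0.0604] tcp [ 4.643e-01 -4.660e-02  2.800e-03 -8.600e+01]
now [0.4448 0.051  0.0028] head 130.0 t 14.0 F [ 0.5 -0.4 -0.6]
[[[-0.0051,-0.0005,-0.0000],[0.001,0.000,0.156]],
[[-0.0109,0.0004,-0.0000],[0.001,0.000,0.314]],
[[-0.0169,0.0003,-0.0000],[0.001,0.000,0.471]],
[[-0.0227,-0.0008,-0.0000],[0.001,0.000,0.628]],
[[-0.0308,-0.0066,-0.0000],[0.001,0.000,0.628]],
[[-0.0389,-0.0125,-0.0000],[0.001,0.000,0.628]],
[[-0.0470,-0.0184,-0.0000],[0.001,0.000,0.628]],
[[-0.0550,-0.0242,-0.0000],[0.001,0.000,0.628]],
[[-0.0631,-0.0301,-0.0000],[0.001,0.000,0.628]],
[[-0.0712,-0.0360,-0.0000],[0.001,0.000,0.628]],
[[-0.0793,-0.0419,-0.0000],[0.001,0.000,0.628]],
[[-0.0874,-0.0477,-0.0000],[0.001,0.000,0.628]]]
```

Call:
servo_tool(
  targets=[
    [[-0.0051,-0.0005,0],[0,0,0.156]],
    [[-0.0109,0.0004,0],[0,0,0.314]],
    [[-0.0169,0.0003,0],[0,0,0.471]],
    [[-0.0227,-0.0008,0],[0,0,0.628]],
    [[-0.0308,-0.0066,0],[0,0,0.628]],
    [[-0.0389,-0.0125,0],[0,0,0.628]],
    [[-0.047,-0.0184,0],[0,0,0.628]],
    [[-0.055,-0.0242,0],[0,0,0.628]],
    [[-0.0631,-0.0301,0],[0,0,0.628]],
    [[-0.0712,-0.036,0],[0,0,0.628]],
    [[-0.0793,-0.0419,0],[0,0,0.628]],
    [[-0.0874,-0.0477,0],[0,0,0.628]],
  ],
)

```text
time_s: 15.5
position: [0.463, -0.0463, 0.0027]
tcp_rot: [[-0.07, 0.998, -0.001], [0.998, 0.07, 0.0], [0.001, -0.001, -1.0]]
force: [-0.7, -0.3, -1.1]
opening: 0.092
```

```bash
python3 -c "
from h import *
check();print(telemetry.read_state()['position'])"
```

```text
-0.02 [320.3 210.6]
0 [313.9 208.2]
0.02 [307.6 205.9]
u0 299
200  85  85  85  85  85  85  54  33  32  35  32  33  33  33  31  30  29  31  29  29  55  80  82  82  82  82  82  82  84
201  85  85  84  85  85  85  61  35  33  32  33  32  34  36  32  30  31  28  28  28  62  78  83  83  82  82  82  83  83
202  84  84  84  84  84  85  64  38  33  35  32  32  34  36  29  30  29  30  27  32  72  82  83  82  82  83  83  81  82
203  85  85  85  84  84  84  64  37  33  35  36  33  32  35  32  30  29  31  30  37  76  82  83  81  81  84  83  83  82
204  84  86  87  84  85  84  70  40  34  35  34  34  33  33  31  29  27  28  29  54  80  84  82  83  82  81  82  83  82
205  84  86  85  86  85  84  73  45  32  36  35  30  32  34  31  30  30  29  28  63  80  83  82  82  82  83  83  82  81
206  84  86  85  85  85  85  73  43  34  35  35  33  34  32  33  30  29  27  29  64  81  84  84  84  83  83  82  81  82
207  86  85  86  85  84  84  72  43  34  35  33  33  33  33  30  29  29  29  27  63  80  86  85  84  84  83  83  83  81
208  86  84  85  85  85  86  68  40  32  34  33  33  34  33  31  30  28  30  2
[... 459 characters left out ...]
37  32  29  45  71  83  84  80  83  84  84  85  85  84  85  85
213  85  84  83  85  85  85  85  85  85  84  84  85  69  47  32  44  71  82  85  84  85  85  85  84  84  85  85  84  84
214  84  84  84  83  85  86  86  85  85  85  85  85  82  77  63  73  82  84  86  84  84  85  84  84  84  84  84  85  85
215  84  85  85  84  83  85  85  85  84  85  86  85  84  85  80  83  85  84  85  85  84  82  84  84  86  85  85  85  84
216  85  84  85  84  84  85  84  85  86  85  86  86  85  85  85  85  85  85  85  86  86  83  83  84  85  84  86  86  85
217  85  85  84  85  84  84  85  85  85  86  85  85  85  84  84  85  85  85  83  84  84  84  85  85  84  85  85  85  84
[ 0.46369601 -0.0473372   0.0027099 ]
```

The bar's near end sits at k≈−21 mm, so it is still centred. Next, the rest of the straight and the arc to the tray heading.

Run:
```python
from h import *
p=telemetry.read_state()['position'];a=np.radians(-86);n=np.array([np.cos(a),np.sin(a)])
w=path(np.array(p[:2])+n*.0138,-86,[(.034,-86,3),(.062,3.3,9)])
plan(w)
```

```text
bar end [ 0.5091 -0.132 ] tcp [ 4.953e-01 -1.328e-01  2.800e-03  3.300e+00]
now [ 0.4637 -0.0473  0.0027] head 94.0 t 15.55 F [ 0.7 -1.3 -0.7]
[[[-0.0113,0.0000,-0.0001],[0.000,0.000,-0.001]],
[[-0.0227,0.0000,-0.0001],[0.000,0.000,-0.001]],
[[-0.0340,0.0000,-0.0001],[0.000,0.000,-0.001]],
[[-0.0411,-0.0018,-0.0001],[0.000,0.000,-0.174]],
[[-0.0483,-0.0023,-0.0001],[0.000,0.000,-0.347]],
[[-0.0556,-0.0016,-0.0001],[0.000,0.000,-0.520]],
[[-0.0626,0.0004,-0.0001],[0.000,0.000,-0.693]],
[[-0.0692,0.0036,-0.0001],[0.000,0.000,-0.866]],
[[-0.0751,0.0078,-0.0001],[0.000,0.000,-1.040]],
[[-0.0802,0.0130,-0.0001],[0.000,0.000,-1.213]],
[[-0.0844,0.0190,-0.0001],[0.000,0.000,-1.386]],
[[-0.0874,0.0256,-0.0001],[0.000,0.000,-1.559]]]
```

Call:
servo_tool(
  targets=[
    [[-0.0113,0,0],[0,0,0]],
    [[-0.0227,0,0],[0,0,0]],
    [[-0.034,0,0],[0,0,0]],
    [[-0.0411,-0.0018,0],[0,0,-0.174]],
    [[-0.0483,-0.0023,0],[0,0,-0.347]],
    [[-0.0556,-0.0016,0],[0,0,-0.52]],
    [[-0.0626,0.0004,0],[0,0,-0.693]],
    [[-0.0692,0.0036,0],[0,0,-0.866]],
    [[-0.0751,0.0078,0],[0,0,-1.04]],
    [[-0.0802,0.013,0],[0,0,-1.213]],
    [[-0.0844,0.019,0],[0,0,-1.386]],
    [[-0.0874,0.0256,0],[0,0,-1.559]],
  ],
)

```text
time_s: 17.05
position: [0.4947, -0.1317, 0.0026]
tcp_rot: [[-0.998, -0.063, -0.001], [-0.063, 0.998, 0.001], [0.001, 0.001, -1.0]]
force: [0.1, -0.4, -0.4]
opening: 0.092
```

Run:
```python
from h import *
check()
p=telemetry.read_state()['position'];a=np.radians(3.3);n=np.array([np.cos(a),np.sin(a)])
plan(path(np.array(p[:2])+n*.0138,3.3,[(.099,3.3,11)]))
```

```text
-0.02 [319.2 189.3]
0 [315.5 192.3]
0.02 [311.8 195.3]
u0 301
184  60  44  33  31  30  31  31  29  30  32  29  31  51  53  40  31  27  29  29  28  29  27  31  32  30  34  75  82  81
185  77  72  70  60  45  33  32  31  32  32  31  30  45  45  37  31  27  30  27  29  27  27  31  33  31  35  75  82  80
186  81  82  82  79  74  70  63  43  32  29  29  28  30  34  31  29  31  28  28  30  28  30  32  32  30  45  76  82  81
187  82  82  83  83  83  81  78  73  61  50  40  31  31  29  29  30  39  33  30  27  28  29  34  33  30  57  77  81  81
188  82  83  84  82  82  83  83  82  78  75  72  63  42  35  32  27  34  31  29  30  30  30  31  31  29  60  78  82  81
189  84  83  81  83  83  83  83  82  84  82  82  79  72  63  38  29  31  31  30  28  28  30  32  34  29  60  79  81  82
190  82  84  82  83  83  83  83  83  83  82  83  82  82  71  40  29  29  29  30  27  29  32  33  32  31  61  79  81  82
191  82  83  83  83  83  83  82  82  83  82  82  83  81  79  48  32  30  30  28  30  29  29  33  31  29  70  81  81  82
192  82  83  82  82  82  82  82  82  83  82  83  84  95  80  45  30  29  27  2
[... 1101 characters left out ...]
  80  81  80  79  80
bar end [ 0.6088 -0.1259] tcp [ 0.5951 -0.1267  0.005   3.3   ]
now [ 0.4962 -0.1324  0.0027] head -176.1 t 17.1 F [0.4 0.  0.1]
[[[-0.0090,-0.0001,-0.0001],[-0.001,0.001,0.010]],
[[-0.0180,-0.0002,-0.0001],[-0.001,0.001,0.010]],
[[-0.0270,-0.0003,-0.0001],[-0.001,0.001,0.010]],
[[-0.0360,-0.0003,-0.0000],[-0.001,0.001,0.010]],
[[-0.0450,-0.0004,-0.0002],[-0.001,0.001,0.010]],
[[-0.0540,-0.0005,-0.0012],[-0.001,0.001,0.010]],
[[-0.0630,-0.0006,-0.0022],[-0.001,0.001,0.010]],
[[-0.0720,-0.0007,-0.0022],[-0.001,0.001,0.010]],
[[-0.0810,-0.0008,-0.0022],[-0.001,0.001,0.010]],
[[-0.0900,-0.0009,-0.0022],[-0.001,0.001,0.010]],
[[-0.0990,-0.0010,-0.0022],[-0.001,0.001,0.010]]]
```

Bar 1's left end is at k≈16 mm, so the bar sits about 4 mm right of centre. I shift 3 mm that way and push it over the lip.

Call:
servo_tool(
  targets=[
    [[-0.009,-0.001,-0.0001],[0,0,0.01]],
    [[-0.018,-0.002,-0.0001],[0,0,0.01]],
    [[-0.027,-0.003,-0.0001],[0,0,0.01]],
    [[-0.036,-0.003,-0.0003],[0,0,0.01]],
    [[-0.045,-0.003,-0.0006],[0,0,0.01]],
    [[-0.054,-0.003,-0.0014],[0,0,0.01]],
    [[-0.063,-0.003,-0.0022],[0,0,0.01]],
    [[-0.072,-0.003,-0.0024],[0,0,0.01]],
    [[-0.081,-0.003,-0.0024],[0,0,0.01]],
    [[-0.09,-0.003,-0.0024],[0,0,0.01]],
    [[-0.098,-0.003,-0.0024],[0,0,0.01]],
    [[-0.098,-0.003,-0.0024],[0,0,0.01]],
  ],
)

```text
time_s: 18.6
position: [0.5935, -0.1284, 0.005]
tcp_rot: [[-0.999, -0.049, 0.0], [-0.049, 0.999, 0.0], [-0.0, 0.0, -1.0]]
force: [-0.5, 0.2, -0.3]
opening: 0.09
```

Call:
servo_tool(
  targets=[
    [[0.015,0,-0.008],[0,0,0]],
    [[0.04,0,-0.04],[0,0,0]],
    [[0.07,0,-0.09],[0,0,0]],
    [[0.1,0.03,-0.13],[0,0,0]],
    [[0.12,0.07,-0.15],[0,0,0]],
    [[0.13,0.12,-0.15],[0,0,0]],
    [[0.13,0.16,-0.15],[0,0,0]],
    [[0.13,0.18,-0.15],[0,0,0]],
    [[0.13,0.18,-0.15],[0,0,0]],
  ],
)

```text
time_s: 19.73
position: [0.4523, 0.0461, 0.1554]
tcp_rot: [[-0.999, -0.051, -0.002], [-0.051, 0.999, 0.0], [0.002, 0.001, -1.0]]
force: [-0.3, -0.5, 0.7]
opening: 0.1
```

Run:
```python
from h import *
d=cap('top');s=cap('side')
a=cv2.resize(d['pixels'][140:280,190:420],None,fx=2.2,fy=2.2,interpolation=cv2.INTER_CUBIC)
b=cv2.resize(s['pixels'][110:250,240:370],None,fx=2.2,fy=2.2,interpolation=cv2.INTER_CUBIC)
cv2.imwrite('pics/c8.png',np.hstack([a,b]))
print([b for b in bars(d,.0065,(295,155,352,205),10) if b[3]>.02])
print(telemetry.read_state()['position'],telemetry.read_state()['time_s'])
```

```text
[([0.5629, -0.0958], -8.4, 71, 0.0498), ([0.5728, -0.2255], 22.4, 25, 0.0219)]
[0.45353483 0.04466486 0.15530681] 19.825
```

View pics/c8.png

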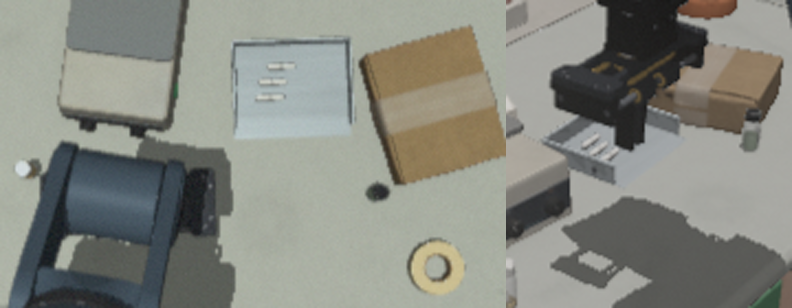

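All three bars lie in the tray, at crop (281,66), (272,82) and (270,98). The vials and tape are unmoved. One last numeric check on bar 1, then I hand in.

Run:
```python
from h import *
d=cap('top');o=np.array([.6245,-.157]);a=np.radians(3.3)
ok=True
for u,v in((281,66),(272,82),(270,98)):
    p=px2w(d,u/2.2+189.7,v/2.2+139.7,.0065)[:2];r=p-o;x=r@[np.cos(a),np.sin(a)];y=r@[-np.sin(a),np.cos(a)]
    print(p.round(4),'tray',x.round(4),y.round(4));ok&=x>-.03
if ok: print(order.hand_in())
```

```text
[ 0.6555 -0.1424] tray 0.0317 0.0128
[ 0.633  -0.1305] tray 0.01 0.026
[ 0.6109 -0.1282] tray -0.012 0.0295
the job is handed in; nothing more can be done
None
```

I swept all three bars into the tray with the nearly closed fingertips (8 mm apart), one at a time, without lifting any. I then raised the gripper clear and handed in at about 20 s of the 72 s allowed.

- **Bar positions:** The last top view puts the bar middles at tray x = +32, +10 and −12 mm, all behind the lip at −40 mm. They are 13 to 30 mm left of the tray's centre line and touch neither walls nor each other; the side view agrees.
- **Forces:** The largest wrist force in any reading was about 1.5 N.
- **Other objects:** Both vials and the tape roll look unmoved in the last picture. I did not look at the marker again, but the fingertips never came near it.
- **Failed check:** My automatic bar finder missed the bars in both the first and the last top pictures. The positions above come from pixel coordinates I read off the images by eye, so allow a few millimetres. The smallest margin behind the lip is about 28 mm.

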